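# Close the reflow oven's drawer on a loaded board and start it

### The job

The board on the tray of the bench reflow oven is ready to be soldered. With the fingertips, gently push the oven's drawer fully home, without slamming it and without touching the board, and then press the round start key on top of the oven all the way down and let it come back up. Leave the two small square keys and everything else on the bench alone.

Things in the scene. Friction and masses are not known exactly. Their poses are not given: they have to be found in the camera images.
- oven: Bench reflow oven, fixed: white sheet-metal box, 310 mm wide, 298 deep, roof 165 above the table. Origin: under its middle, at table height. x points level from its front to its back, the way the drawer is pushed; y to the left of a person facing the front; z up. A control section (y 71 to 155 mm) with display and three keys on top is on the left; the rest of the front is the drawer.
- drawer (a joint): How far the drawer stands open, m: 0 = fully home, its front flush with the front of the control section, against a hard stop; 0.18 = fully out. Slides straight along the oven's x with a drag of about 3 N, stays where it is left, weighs about 0.9 kg. Moving it faster than 0.3 m/s is slamming.
- drawer_front (a point): Point on the flat outer face of the drawer's grey front panel, mid-width, 25 mm below its top edge, 125 mm above the table; moves with the drawer. Panel 219 mm wide, 16 thick, 30 to 150 above the table. A bar handle 120 mm long, its middle 54 mm above the table, stands out 41 mm; a flush dark window lies 77 to 107 mm up. When home the face is 158 mm in front of the oven's origin.
- tray (a point): Middle of the tray's floor, 72 mm above the table, 133.5 mm behind the face of the drawer's front panel; moves with the drawer, axes as the oven's. The tray is a steel sheet, 235 by 190 mm, with 12 mm rims; the board lies somewhere on it.
- board: Loose green circuit board lying flat on the tray, 100 by 80 mm, 18 mm high over its parts, 60 g; origin at the middle of its underside. Its parts sit in wet paste: it must not be touched.
- start_key (a joint): How far the start key is pressed, m: 0 = up, 0.005 = fully down. It springs back; it starts to move at about 1.2 N and is fully down at about 4.2 N.
- start_key_top (a point): Centre of the top of the start key: a round black key, 26 mm across, the largest of the three and the nearest to the front edge, on top of the control section; it stands 7 mm above the panel, whose top is 166 mm above the table. Pressed straight down.
- key_a (a joint): How far one of the two small keys is pressed, m (0 = up, 0.005 = down). Leave it alone.
- key_b (a joint): How far the other small key is pressed, m. Leave it alone.
- key_a_top (a point): Top of the small square black key, 13 mm wide, 72 mm behind the start key and 19 mm to its right.
- key_b_top (a point): Top of the other small square black key, 72 mm behind the start key and 19 mm to its left.
- spare_a_mid (a point): Bystander: green circuit board, 90 by 75 mm, 18 mm high, lying on the table in front of the control section; the point is its middle, 9 mm up.
- spare_b_mid (a point): Bystander: red circuit board, 100 by 80 mm, 18 mm high, on the plywood board; its middle, 9 mm up.
- tape: Bystander: roll of yellow tape lying on the oven's roof, 76 mm across, 19 mm high; origin at its underside.
- flux: Bystander: small amber bottle, 40 mm across, 85 mm high; origin at its underside.
- paste: Bystander: round jar, 52 mm across, 45 mm high; origin at its underside.
- cutters: Bystander: side cutters lying on the plywood board, about 115 mm long.
- iron_stand: Bystander: soldering iron in its coil stand on a black base, 120 by 75 mm, about 200 mm high.
Not all that is in view belongs to the job. Leave any purple or white look-alike of the board alone.

How it is judged (in metres and radians):
On the way, in this order (a step that is already met when the one before it is completed fails the run):
1. the drawer is pushed fully home (value of joint drawer below 0.003 m), for 0.2 s.
2. the start key is pressed down (value of joint start_key above 0.0035 m and value of joint drawer below 0.004 m), for 0.04 s.
At the end, for the whole second after the job is handed in: The drawer was pushed home (open under 3 mm), then the start key pressed (at least 3.5 of its 5 mm). At the end the drawer is open under 4 mm, the key is up again (under 1.5 mm down), and the board lies on the tray (within 5 mm of its floor, under 100 mm from its middle) (value of joint drawer below 0.004 m and value of joint start_key below 0.0015 m and horizontal distance between board and tray below 0.1 m and z of board in the frame of tray between -0.005 and 0.005 m); the robot touches nothing.
It fails at once if the drawer is slammed (faster than 0.3 m/s) (velocity of joint drawer below -0.3 m/s or velocity of joint drawer above 0.3 m/s).
It fails at once if the drawer is pulled farther out (value of joint drawer above 0.145 m).
It fails at once if a small key is pressed, or the start key while the drawer is open (value of joint any of key_a, key_b above 0.003 m or (value of joint start_key above 0.003 m and value of joint drawer above 0.006 m)).
It fails at once if the board is touched (over 0.5 N) or lifted (contact force between any of the fingers, the arm and board above 0.5 N or z of board in the frame of tray above 0.012 m).
It fails at once if a bystander is moved (more than 20 mm) (distance of any of spare_a_mid, spare_b_mid, tape, flux, paste, cutters, iron_stand from where it was at the start of the episode above 0.02 m).
It also fails if it takes over 48 s, if anything falls off the work surface, if the arm or the gripper's body presses on something with over 40 N, if the wrist force passes 120 N, or if a joint passes its speed limit or range.

### The arm

A 6-joint arm with a two-finger parallel gripper is mounted at the origin on the work surface. World frame = base frame: x ahead of the robot, y to its left, z up, the work surface at z = 0. Lengths are in m, angles in degrees, forces in N, time in s.
With the tool pointing down it reaches from about 0.35 to 0.875 m from the base axis. Payload 4.2 kg.
Tool frame: the origin (TCP) lies at the very end of the fingers, on their centre line; the grasp point (between the pads) lies 19 mm behind it (r.grip_point_offset is the distance from the TCP to the grasp point, in m); z points along the fingers, y is the line along which they close (so a half turn about z gives the same grasp; the last joint's range is limited). The gripper opens to 87 mm and grips with 3 to 60 N. Pads are 19 mm wide; open, the fingers measure 117 mm over their backs; the gripper's body (75 mm by 190 mm) begins 51 mm behind the grasp point.
Start: joints at [-55.141, 22.042, 0.453, 0, -68.411, -14.817], TCP at [0.214, -0.587, 0.223] pointing down, gripper open.
Joint ranges: [-179.83, 179.83], [-69.29, 118.12], [-61.27, 80.66], [-181.25, 117.63], [-171.15, -9.14], [-177.46, 177.46]. Speed limits (degrees/s): [159.86, 159.86, 180, 180, 180, 180].

### API

Orientations are given as a 3x3 rotation matrix whose columns are the frame's x, y, z axes.
In Python, from station import r, cams gives the robot as it stands. The module is installed in compiled form; this text tells all that it offers.
- The arm moves only by the shell command python3 -m handwheel 'ROWS'. ROWS is JSON, a list that holds one entry, the list of rows, each a list of 7 numbers: the turn, a rotation vector about the tool's x, y, z in units of 6 degrees (1.0 is 6 degrees), then the shift along the tool's x, y, z in m, then the finger opening in m, from 0 to 0.087. In form: [[[ax, ay, az, x, y, z, jaw], ...]]. A call has 1 to 12 rows; each row shifts and turns the commanded pose from where the row before left it, along the tool's axes as they then stand; what a row does not reach is not made up. A row lasts 1/10 s, in which the tool goes at most 50 mm and 8.59 degrees, less where a joint would pass 70% of its speed; a pose out of reach is approached as far as the arm can. A call with a gripper value outside its range is refused whole. The fingers move at their own pace and stop on an object; the grip force is fixed at half the most. Time passes only in rows, so rows that do not move let the fingers close. It gives the time, the measured TCP pose, the force, the opening and the grip force at its end, in the units of the state.
- r.sense(): the state, without advancing time (a new reading comes with each control period).
- cams.capture(name): name is "side" or "top"; returns the picture (384x512x3 uint8, red, green, blue); there is no depth.
- cams.get_calibration(name): a dict with "camera_matrix" (3x3 intrinsics, pixels), "k1" (the pictures are not rectified: a ray, as slopes to the right and down, at radius r is drawn at 1 + k1 r^2 times it, then the intrinsics apply), "rvec" (rotation vector, rad) and "tvec" (3), from world to camera coordinates, as OpenCV has them. Camera axes: x right, y down, z forward; pixel columns grow to the right and rows downward; lengths in m; the calibration is good to about 2 mm. A picture is of the moment at which its call begins. get_calibration takes no time and is no camera call.
- r.finish_job(): hands the job in; it is judged then, once.
The state is a dict: "time_s": time; "joints": joint angles; "joint_velocities": joint speeds; "effort": joint torques, N m; "tcp_pos": TCP position; "ee_rot": TCP orientation; "wrist_force": force on the tool from outside, world axes, zero at the start; "moment": the same for the moment, N m; "gripper_width": opening from 0.0 (shut) to 1.0 (fully open); "gripper_force": force on a finger pad.
Only numpy, scipy, OpenCV 4.12 (cv2) and the standard library are available. Lean on these libraries where they do the work, as an engineer would, in place of code of your own. Each camera call takes 0.05 s, during which the arm holds its last target. There are 200 camera calls.

## Working session

There is one attempt and no reset: what is moved stays moved. The work goes in short steps, Python scripts to look and compute and a shell command to move; the robot and the scene stay as the last step left them, time stands still between calls to the robot, and variables do not carry over. Pictures are saved under pics/ and viewed, at most 10 in all, crops included, and the job is handed in when it is done.

```bash
mkdir -p pics
python3 - <<'E'
from station import r,cams
import cv2
for n in("side","top"):
    cv2.imwrite(f"pics/{n}0.png",cv2.cvtColor(cams.capture(n),cv2.COLOR_RGB2BGR)); 
    c=cams.get_calibration(n);print(n,c)
s=r.sense();print(s['time_s'],s['tcp_pos'],s['ee_rot'],s['gripper_width'])
E
```

```text
side {'camera_matrix': array([[393.64453079,   0.        , 253.46504144],
       [  0.        , 393.64453079, 189.46732359],
       [  0.        ,   0.        ,   1.        ]]), 'k1': -0.04278094048016853, 'rvec': array([ 0.79530881, -2.41980961,  1.26400464]), 'tvec': array([0.41653525, 0.25377653, 0.82993152])}
top {'camera_matrix': array([[414.20795855,   0.        , 261.35482257],
       [  0.        , 414.20795855, 193.02475941],
       [  0.        ,   0.        ,   1.        ]]), 'k1': 0.0290381300835503, 'rvec': array([ 2.19987819, -2.19233759,  0.02459902]), 'tvec': array([0.03641821, 0.51133246, 1.25274083])}
0.1 [ 0.21402844 -0.58663338  0.22156287] [[-9.39499663e-01 -3.42548935e-01 -7.80596187e-04]
 [-3.42549809e-01  9.39497874e-01  1.83647698e-03]
 [ 1.04285223e-04  1.99276258e-03 -9.99998009e-01]] 0.9971220493423069
```

View pics/side0.png

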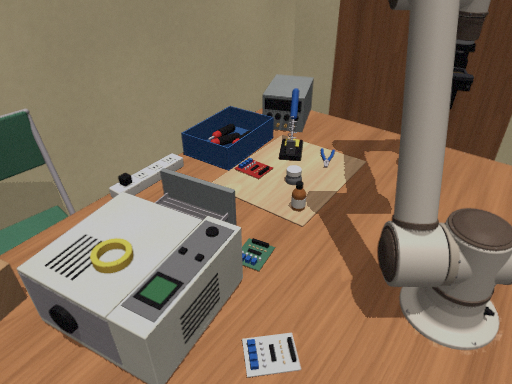

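View pics/top0.png

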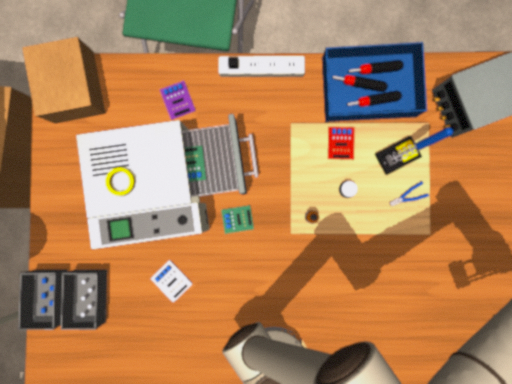

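The two pictures show the oven at the left in the top view, with its drawer open to the right. The panel top edge runs from about (233,117) to (242,192). The start key is near top (182,220), side (212,231). I'll enlarge both areas to confirm it.

```bash
cat > h.py <<'E'
import numpy as np,cv2
from station import r,cams
def cal(n):
    c=cams.get_calibration(n);return c['camera_matrix'],np.array([c['k1'],0,0,0.]),c['rvec'],c['tvec']
def ray(n,p):
    K,d,rv,t=cal(n);R=cv2.Rodrigues(rv)[0]
    q=cv2.undistortPoints(np.array([[p]],float),K,d)[0,0]
    return -R.T@t,R.T@np.array([q[0],q[1],1])
def atz(n,p,z):
    o,v=ray(n,p);return o+v*(z-o[2])/v[2]
def proj(n,P):
    K,d,rv,t=cal(n);return cv2.projectPoints(np.atleast_2d(P).astype(float),rv,t,K,d)[0][:,0]
E
python3 - <<'E'
import cv2
a=cv2.imread('pics/top0.png')[105:255,75:265];b=cv2.imread('pics/side0.png')[160:310,100:290]
cv2.imwrite('pics/c1.png',cv2.resize(a,(760,600),interpolation=cv2.INTER_CUBIC))
cv2.imwrite('pics/c2.png',cv2.resize(b,(760,600),interpolation=cv2.INTER_CUBIC))
E
```

```text
(no output)
```

View pics/c1.png

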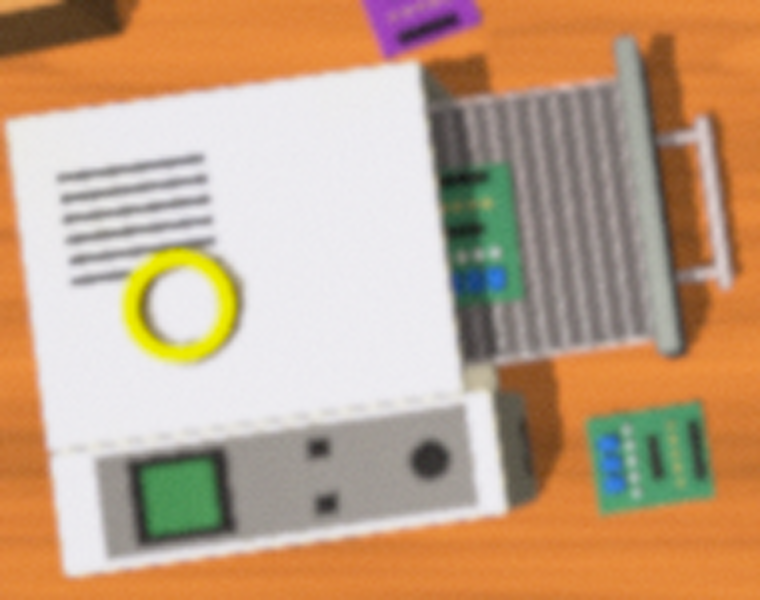

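View pics/c2.png

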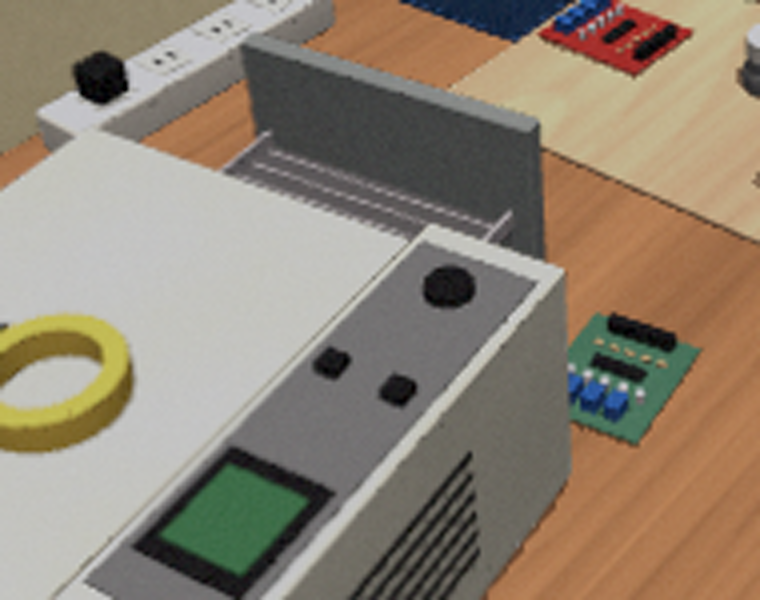

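Three black keys: round (430,460) in the top crop, and squares (319,447) and (327,503). The round one is the largest and nearest the front, so it is the start key; the side crop agrees at (449,287).

```bash
cat > m.py <<'E'
from h import *
T=lambda u,v:(75+(u+.5)/4-.5,105+(v+.5)/4-.5)
S=lambda u,v:(100+(u+.5)/4-.5,160+(v+.5)/4-.5)
for k,u,v,z in[('start',430,460,.173),('ka',319,447,.173),('kb',327,503,.173),('frontL corner roof',508,512,.165),('frontRight roof',420,62,.165),('backleft',68,577,.165),('backright',6,121,.165),('pan in R',618,40,.15),('pan out R',637,40,.15),('pan in L',662,352,.15),('pan out L',684,348,.15),('spareA far',712,490,.0),('spareA', 650,458,.01),('tape',182,305,.18)]:
    print('T',k,atz('top',T(u,v),z).round(4))
for k,u,v,z in[('start',449,283,.173),('ka',331,360,.173),('kb',398,387,.173),('pan out L',540,122,.15),('pan in L',525,130,.15),('pan out R',258,36,.15),('frontL',565,272,.165)]:
    print('S',k,atz('side',S(u,v),z).round(4))
print(proj('top',[[0,0,0]]),[ray(n,(256,192))[0] for n in('top','side')])
E
python3 m.py
```

```text
T start [0.434  0.2456 0.173 ]
T ka [0.4424 0.3193 0.173 ]
T kb [0.4054 0.3135 0.173 ]
T frontL corner roof [0.3994 0.1948 0.165 ]
T frontRight roof [0.7012 0.2567 0.165 ]
T backleft [0.3554 0.487  0.165 ]
T backright [0.6602 0.5341 0.165 ]
T pan in R [0.7197 0.1249 0.15  ]
T pan out R [0.7197 0.1119 0.15  ]
T pan in L [0.507  0.0937 0.15  ]
T pan out L [0.5097 0.0788 0.15  ]
T spareA far [0.407  0.0647 0.    ]
T spareA [0.4315 0.1116 0.01  ]
T tape [0.5359 0.4091 0.18  ]
S start [0.4345 0.2502 0.173 ]
S ka [0.4424 0.3245 0.173 ]
S kb [0.4048 0.3189 0.173 ]
S pan out L [0.5072 0.089  0.15  ]
S pan in L [0.5092 0.1007 0.15  ]
S pan out R [0.7166 0.1206 0.15  ]
S frontL [0.3991 0.2022 0.165 ]
[[273.45474086 362.91450264]] [array([0.46522042, 0.02034847, 1.27094558]), array([0.01023268, 0.67729883, 0.68399711])]
```

```bash
python3 -m handwheel '[[[0,0,-1.09,0,0,-0.01,0],[0,0,-1.09,0,0,-0.01,0],[0,0,-1.09,0,0,-0.01,0],[0,0,-1.09,0,0,-0.01,0],[0,0,-1.09,0,0,-0.01,0],[0,0,-1.09,0,0,-0.01,0],[0,0,-1.09,0,0,-0.01,0],[0,0,-1.09,0,0,-0.01,0],[0,0,-1.09,0,0,-0.01,0],[0,0,-1.09,0,0,-0.01,0],[0,0,-1.09,0,0,0,0],[0,0,-1.09,0,0,0,0]]]'
cat > d.py <<'E'
from h import *
import sys
s=r.sense();R=np.array(s['ee_rot']);p=np.array(s['tcp_pos'])
t=np.array([float(a) for a in sys.argv[1:4]])
a=np.radians(98.6);ox=np.array([np.cos(a),np.sin(a),0]);oy=np.array([-ox[1],ox[0],0])
Rd=np.c_[-ox,oy,[0,0,-1]]
print('t',s['time_s'],'p',p.round(4),'shift',(R.T@(t-p)).round(4),'turn',(np.degrees(cv2.Rodrigues(R.T@Rd)[0].ravel())/6).round(3),'q',np.round(s['joints'],1),'F',np.round(s['wrist_force'],1),s['gripper_width'])
E
python3 d.py .621 .045 .32
```

```text
time_s: 1.3
tcp_pos: [0.2142, -0.587, 0.3224]
ee_rot: [[0.153, -0.988, 0.0], [-0.988, -0.153, 0.0], [-0.0, -0.0, -1.0]]
wrist_force: [0.5, -0.4, -0.1]
gripper_width: 0.033
gripper_force: 0.0
t 1.3 p [ 0.2142 -0.587   0.3224] shift [-0.5624 -0.4986  0.0027] turn [-0.001  0.004  0.032] q [-55.1  19.4  10.6  -0.  -81.2  63.9] F [ 0.5 -0.4 -0.1] 0.03259745319039518
```

```bash
python3 -m handwheel '[[[0,0,0,-0.035,-0.031,0,0],[0,0,0,-0.035,-0.031,0,0],[0,0,0,-0.035,-0.031,0,0],[0,0,0,-0.035,-0.031,0,0],[0,0,0,-0.035,-0.031,0,0],[0,0,0,-0.035,-0.031,0,0],[0,0,0,-0.035,-0.031,0,0],[0,0,0,-0.035,-0.031,0,0],[0,0,0,-0.035,-0.031,0,0],[0,0,0,-0.035,-0.031,0,0],[0,0,0,-0.035,-0.031,0,0],[0,0,0,-0.035,-0.031,0,0]]]' >/dev/null
python3 -m handwheel '[[[0,0,0,-0.028,-0.025,0,0],[0,0,0,-0.028,-0.025,0,0],[0,0,0,-0.028,-0.025,0,0],[0,0,0,-0.028,-0.025,0,0],[0,0,0,-0.028,-0.025,0,0],[0,0,0,0,0,0,0]]]' >/dev/null
python3 d.py .621 .045 .118
```

```text
t 3.1 p [0.6242 0.0438 0.3201] shift [-0.0016  0.0025  0.2021] turn [0.024 0.004 0.022] q [ 18.8  19.6  10.5  -0.1 -81.1 -10. ] F [-0.1 -0.3 -0.6] 0.007024571705306467
```

```bash
python3 -m handwheel '[[[0,0,0,0,0,0.025,0],[0,0,0,0,0,0.025,0],[0,0,0,0,0,0.025,0],[0,0,0,0,0,0.025,0],[0,0,0,0,0,0.025,0],[0,0,0,0,0,0.025,0],[0,0,0,0,0,0.025,0],[0,0,0,0,0,0.025,0],[0,0,0,0,0,0,0]]]' >/dev/null
python3 d.py .6145 .089 .12
python3 - <<'E'
from h import *
a=cams.capture('top')[85:235,150:350];b=cams.capture('side')[130:280,120:320]
im=np.vstack([cv2.resize(a,(800,600))[:300*2:1],][:1])
im=np.vstack([cv2.resize(x,None,fx=2,fy=2,interpolation=3) for x in(a,b)])
cv2.imwrite('pics/n1.png',cv2.cvtColor(im,4))
E
```

```text
t 4.0 p [0.6195 0.0392 0.1184] shift [-0.05   -0.0024 -0.0016] turn [ 0.089 -0.004 -0.026] q [ 18.5  26.9  -7.7  -0.1 -56.  -10. ] F [-0.5 -0.9 -0.3] 0.009518794431031864
```

View pics/n1.png

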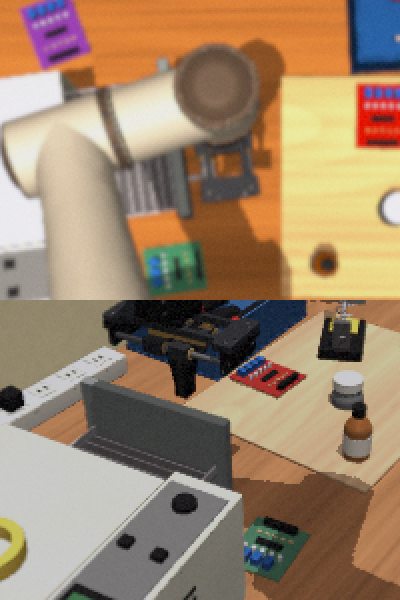

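```bash
python3 -m handwheel '[[[0,0,0,-0.01,0,0,0],[0,0,0,-0.01,0,0,0],[0,0,0,-0.006,0,0,0],[0,0,0,-0.005,0,0,0],[0,0,0,-0.005,0,0,0],[0,0,0,-0.005,0,0,0],[0,0,0,-0.005,0,0,0],[0,0,0,-0.005,0,0,0],[0,0,0,-0.005,0,0,0],[0,0,0,-0.005,0,0,0],[0,0,0,-0.005,0,0,0]]]'
python3 d.py .6145 .089 .12
```

```text
time_s: 5.2
tcp_pos: [0.6129, 0.1057, 0.1225]
ee_rot: [[0.148, -0.989, -0.0], [-0.989, -0.148, -0.0], [0.0, 0.0, -1.0]]
wrist_force: [0.9, -1.8, 0.7]
gripper_width: 0.004
gripper_force: 1.4
t 5.2 p [0.6129 0.1057 0.1225] shift [0.0167 0.0009 0.0025] turn [ 0.001 -0.003 -0.016] q [ 24.7  26.5  -7.7   0.  -55.8 -16.2] F [ 0.9 -1.8  0.7] 0.003969769377303224
```

```bash
python3 -m handwheel '[[[0,0,0,-0.005,0,0,0],[0,0,0,-0.005,0,0,0],[0,0,0,-0.005,0,0,0],[0,0,0,-0.006,0,0,0],[0,0,0,-0.006,0,0,0],[0,0,0,-0.006,0,0,0],[0,0,0,-0.006,0,0,0],[0,0,0,-0.006,0,0,0],[0,0,0,-0.006,0,0,0],[0,0,0,-0.005,0,0,0],[0,0,0,-0.005,0,0,0],[0,0,0,-0.005,0,0,0]]]'
python3 - <<'E'
from h import *
cv2.imwrite('pics/n2.png',cv2.cvtColor(np.vstack([cv2.resize(cams.capture('top')[85:235,50:300],None,fx=2,fy=2,interpolation=3),cv2.resize(cams.capture('side')[150:280,70:320],None,fx=2,fy=2,interpolation=3)]),4))
E
```

```text
time_s: 6.4
tcp_pos: [0.6032, 0.1713, 0.1225]
ee_rot: [[0.148, -0.989, 0.0], [-0.989, -0.148, 0.0], [-0.0, -0.0, -1.0]]
wrist_force: [2.1, -2.5, -0.8]
gripper_width: 0.005
gripper_force: 1.4
```

View pics/n2.png

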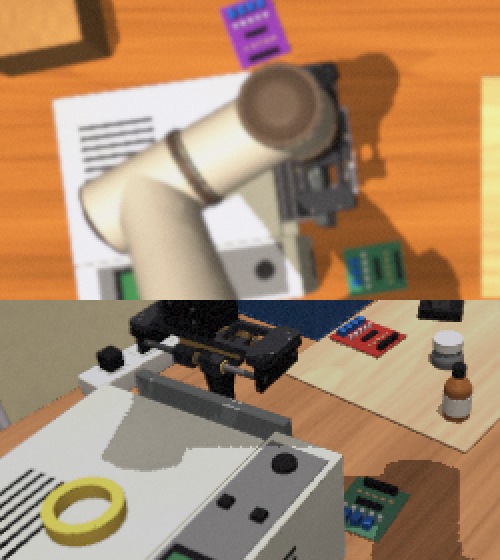

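The drawer follows the fingertips and is roughly 45 mm short of home. I'll push on, slowing down near the stop.

```bash
python3 -m handwheel '[[[0,0,0,-0.005,0,0,0],[0,0,0,-0.005,0,0,0],[0,0,0,-0.005,0,0,0],[0,0,0,-0.005,0,0,0],[0,0,0,-0.005,0,0,0],[0,0,0,-0.005,0,0,0],[0,0,0,-0.003,0,0,0],[0,0,0,-0.002,0,0,0],[0,0,0,-0.002,0,0,0],[0,0,0,-0.002,0,0,0]]]'; python3 -m handwheel '[[[0,0,0,-0.002,0,0,0],[0,0,0,-0.002,0,0,0]]]';python3 -m handwheel '[[[0,0,0,-0.002,0,0,0],[0,0,0,-0.002,0,0,0]]]'
```

```text
time_s: 7.5
tcp_pos: [0.5971, 0.2094, 0.1225]
ee_rot: [[0.148, -0.989, -0.001], [-0.989, -0.148, -0.0], [0.0, 0.001, -1.0]]
wrist_force: [-0.4, -2.6, 0.6]
gripper_width: 0.004
gripper_force: 1.3
time_s: 7.7
tcp_pos: [0.5966, 0.2134, 0.1225]
ee_rot: [[0.148, -0.989, -0.001], [-0.989, -0.148, -0.0], [0.0, 0.001, -1.0]]
wrist_force: [-1.3, -3.0, 1.0]
gripper_width: 0.005
gripper_force: 1.3
time_s: 7.9
tcp_pos: [0.5964, 0.2142, 0.1225]
ee_rot: [[0.148, -0.989, -0.001], [-0.989, -0.148, -0.006], [0.006, 0.002, -1.0]]
wrist_force: [3.7, -16.4, 0.5]
gripper_width: 0.006
gripper_force: 8.3
```

Force jumped to 16 N, so the drawer is on the stop, and the position matches. I'll hold, back off and rise.

```bash
python3 -m handwheel '[[[0,0,0,0,0,0,0],[0,0,0,0,0,0,0],[0,0,0,0,0,0,0],[0,0,0,0.005,0,0,0],[0,0,0,0.01,0,0,0],[0,0,0,0.01,0,0,0],[0,0,0,0,0,-0.02,0],[0,0,0,0,0,-0.025,0],[0,0,0,0,0,-0.025,0],[0,0,0,0,0,-0.025,0],[0,0,0,0,0,-0.02,0],[0,0,0,0,0,0,0]]]'
python3 d.py .434 .248 .24
```

```text
time_s: 9.1
tcp_pos: [0.6018, 0.1933, 0.2415]
ee_rot: [[0.149, -0.989, 0.008], [-0.989, -0.149, 0.004], [-0.003, -0.008, -1.0]]
wrist_force: [-0.2, 0.6, 1.0]
gripper_width: 0.003
gripper_force: 0.0
t 9.1 p [0.6018 0.1933 0.2415] shift [-0.079   0.1578  0.0005] turn [-0.076  0.026 -0.009] q [ 32.5  21.8   2.8   0.  -70.5 -23.9] F [-0.2  0.6  1. ] 0.0028638696077498533
```

```bash
python3 -m handwheel '[[[0,0,0,-0.013,0.026,0,0],[0,0,0,-0.013,0.026,0,0],[0,0,0,-0.013,0.026,0,0],[0,0,0,-0.013,0.026,0,0],[0,0,0,-0.013,0.026,0,0],[0,0,0,-0.013,0.027,0,0],[0,0,0,0,0,0.025,0],[0,0,0,0,0,0.02,0],[0,0,0,0,0,0,0],[0,0,0,0,0,0,0]]]' 
python3 d.py .434 .248 .173
python3 - <<'E'
from h import *
cv2.imwrite('pics/n3.png',cv2.cvtColor(np.vstack([cv2.resize(cams.capture('top')[105:255,75:265],None,fx=2,fy=2,interpolation=3),cv2.resize(cams.capture('side')[180:270,150:245],None,fx=4,fy=3.3,interpolation=3)]),4))
E
```

```text
time_s: 10.1
tcp_pos: [0.4332, 0.2464, 0.1924]
ee_rot: [[0.148, -0.989, -0.0], [-0.989, -0.148, -0.001], [0.001, 0.0, -1.0]]
wrist_force: [1.0, 0.2, -0.5]
gripper_width: 0.003
gripper_force: 0.0
t 10.1 p [0.4332 0.2464 0.1924] shift [-0.0015 -0.001   0.0194] turn [ 0.004 -0.006 -0.012] q [ 48.3  11.2 -19.6   0.  -59.3 -39.8] F [ 1.   0.2 -0.5] 0.0030068793768743517
```

View pics/n3.png

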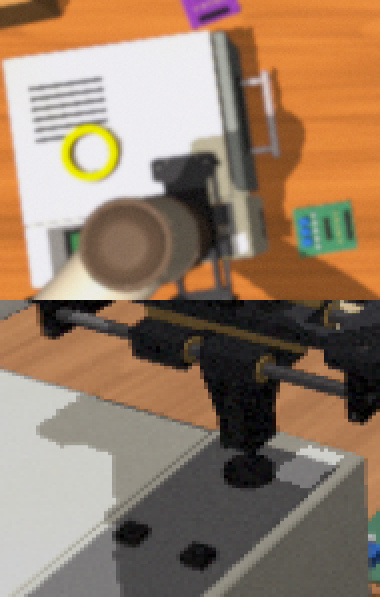

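The drawer is home and flush. The fingertips stand right above the round key (side crop about (248,470)), well clear of the small keys.

```bash
python3 -m handwheel '[[[0,0,0,-0.001,-0.001,0.005,0],[0,0,0,0,0,0.005,0],[0,0,0,0,0,0.005,0],[0,0,0,0,0,0.002,0],[0,0,0,0,0,0.002,0],[0,0,0,0,0,0.002,0],[0,0,0,0,0,0.001,0]]]'; python3 -m handwheel '[[[0,0,0,0,0,0.001,0],[0,0,0,0,0,0.001,0]]]'
```

```text
time_s: 10.9
tcp_pos: [0.4338, 0.2475, 0.1707]
ee_rot: [[0.148, -0.989, -0.0], [-0.989, -0.148, -0.0], [0.0, 0.0, -1.0]]
wrist_force: [-2.1, -1.2, 2.6]
gripper_width: 0.004
gripper_force: 1.5
time_s: 11.1
tcp_pos: [0.4339, 0.2475, 0.1688]
ee_rot: [[0.148, -0.989, -0.0], [-0.989, -0.148, -0.0], [0.0, 0.0, -1.0]]
wrist_force: [-2.6, -1.5, 7.6]
gripper_width: 0.003
gripper_force: 4.0
```

```bash
python3 -m handwheel '[[[0,0,0,0,0,0.001,0],[0,0,0,0,0,0.001,0],[0,0,0,0,0,0,0],[0,0,0,0,0,0,0]]]';python3 -m handwheel '[[[0,0,0,0,0,-0.003,0],[0,0,0,0,0,-0.005,0],[0,0,0,0,0,-0.01,0],[0,0,0,0,0,-0.025,0],[0,0,0,0,0,-0.025,0],[0,0,0,0,0,-0.025,0],[0,0,0,0,0,-0.02,0],[0,0,0,0,0,0,0],[0,0,0,0,0,0,0]]]'
python3 - <<'E'
from h import *
cv2.imwrite('pics/n4.png',cv2.cvtColor(cv2.resize(cams.capture('side')[130:310,70:290],None,fx=3,fy=3,interpolation=3),4))
E
```

```text
time_s: 11.5
tcp_pos: [0.4339, 0.2475, 0.1687]
ee_rot: [[0.149, -0.989, 0.001], [-0.989, -0.149, -0.0], [0.0, -0.001, -1.0]]
wrist_force: [-5.9, -1.1, 14.2]
gripper_width: 0.004
gripper_force: 6.9
time_s: 12.4
tcp_pos: [0.4338, 0.2479, 0.2795]
ee_rot: [[0.148, -0.989, 0.0], [-0.989, -0.148, 0.001], [-0.001, -0.0, -1.0]]
wrist_force: [0.2, 0.6, -0.2]
gripper_width: 0.003
gripper_force: 0.0
```

View pics/n4.png

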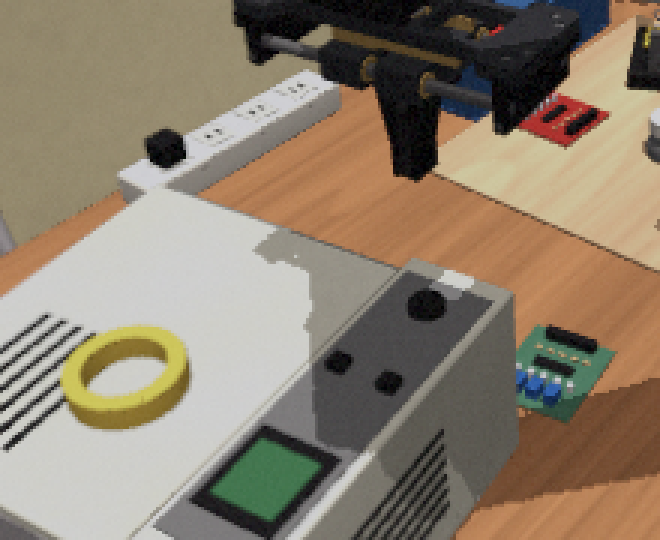

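The key bottomed at 14 N (TCP stopped at 0.1687), and the round key at (427,305) is up again. The arm is clear and the drawer is home, so I'll hand in the job.

```bash
python3 -c "
from station import r
print(r.finish_job())"
```

```text
the job is handed in; nothing more can be done
None
```

The job is handed in: the drawer was pushed gently home onto its stop, the start key was pressed to the bottom and is back up, and the arm is clear; no verdict came back.

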